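# Count washers through the tray gate and shut the trough

### The job

Count out the washers for a hardware kit on the counting tray: with the fingertips, sweep the three round washers one at a time through the gate so that each has dropped into the side trough before the next one follows, and leave the hex nut on the tray. Then push the trough's lid over until it is fully shut and take the hand away. Only push: pinch or lift nothing, press lightly, and do not shift the parts bin, the parcel or the tape measure standing round the tray.

Things in the scene. Friction and masses are not known exactly. Their poses are not given: they have to be found in the camera images.
- tray: Grey plastic counting tray fixed to the bench, 144 mm along its x, 322 mm along its y (y from -154 to 168 mm), 62 mm high. Origin: on the bench in the middle of its width; z up, +y points from the trough along the deck. A flat black deck with a 10 mm high rim on three sides; at its -y end a divider with one gate, and past that a sunken trough with a lid.
- deck (a point): Middle of the deck's surface, 52 mm above the bench, the tray's point (0, 30, 52) mm. In the tray's frame the deck reaches from x = -66 to 66 mm and y = -101 to 162 mm; rims 10 mm high, 6 mm thick.
- gate (a point): Middle of the gate at the drop edge, on the deck: the tray's point (0, -101, 52) mm, axes as the tray's. The gate is a 46 mm wide opening in the divider, which is 10 mm high and 6 mm thick (y -101 to -95). Funnel guides, 10 mm high, 5 mm thick, run on the deck from the gate's sides at (+-25, -97) to the rims at (+-66, -59) mm. At y = -101 the deck drops straight into the trough.
- trough (a point): Middle of the trough's floor, 5 mm above the bench: the tray's point (0, -125, 5) mm. The trough is 47 mm wide (y -148 to -101), 110 mm long (x -55 to 55) and 47 mm deeper than the deck; its outer wall is 62 mm high.
- washer_1_mid (a point): Centre of a round steel washer lying flat and loose on the deck: 30 mm outside diameter, 13 mm hole, 6 mm thick, 27 g, slides easily; the point is half-way up its thickness. All three washers are alike.
- washer_2_mid (a point): Centre of the second washer, as washer_1.
- washer_3_mid (a point): Centre of the third washer, as washer_1.
- nut_mid (a point): Centre (half-way up) of the hexagonal steel nut lying loose on the deck among the washers: 24 mm across flats, 28 mm across corners, 13 mm high, 33 g. It stays on the deck; a nudge does no harm.
- lid (a joint): Angle of the trough's lid, rad: 0 shut (level over the trough), 1.57 upright, up to 2.1 leaning outward, away from the deck. A stiff little hinge: the lid stays where it is left and must be pushed all the way, with less than 1 N at its edge. The hinge line runs along the tray's x at y = -151.5 mm, 65 mm above the bench.
- lid_edge (a point): Middle of the lid's free edge, 54 mm from the hinge line. The lid is a grey plate, 3 mm thick, 140 mm long in the tray's x, with a finger lip (60 mm long, 5 mm high) along this edge, on the face that is uppermost when shut.
- parts_bin: Open-front parts bin, 180 x 126 x 68 mm, loose on the bench beyond the end of the tray away from the trough. Origin: under its middle. Not part of the job.
- parcel: Small carton, 108 x 151 x 41 mm, loose on the bench beyond the trough end of the tray. Origin: under its middle. Not part of the job.
- tape_measure: Tape measure, 81 x 92 x 31 mm, loose on the bench at the back. Origin: under its middle. Not part of the job.

How it is judged:
On the way, in this order (a step that is already met when the one before it is completed fails the run):
1. one washer lies in the trough and the other two are still on the deck ((((z of washer_1_mid in the frame of gate below -0.01 m and y of washer_1_mid in the frame of gate between -0.05 and 0 m and x of washer_1_mid in the frame of gate between -0.058 and 0.058 m) and (z of washer_2_mid in the frame of gate above -0.001 m and y of washer_2_mid in the frame of gate above 0 m) and (z of washer_3_mid in the frame of gate above -0.001 m and y of washer_3_mid in the frame of gate above 0 m)) or ((z of washer_1_mid in the frame of gate above -0.001 m and y of washer_1_mid in the frame of gate above 0 m) and (z of washer_2_mid in the frame of gate below -0.01 m and y of washer_2_mid in the frame of gate between -0.05 and 0 m and x of washer_2_mid in the frame of gate between -0.058 and 0.058 m) and (z of washer_3_mid in the frame of gate above -0.001 m and y of washer_3_mid in the frame of gate above 0 m)) or ((z of washer_1_mid in the frame of gate above -0.001 m and y of washer_1_mid in the frame of gate above 0 m) and (z of washer_2_mid in the frame of gate above -0.001 m and y of washer_2_mid in the frame of gate above 0 m) and (z of washer_3_mid in the frame of gate below -0.01 m and y of washer_3_mid in the frame of gate between -0.05 and 0 m and x of washer_3_mid in the frame of gate between -0.058 and 0.058 m)))), for 0.25 s.
2. two washers lie in the trough and the third is still on the deck ((((z of washer_1_mid in the frame of gate above -0.001 m and y of washer_1_mid in the frame of gate above 0 m) and (z of washer_2_mid in the frame of gate below -0.01 m and y of washer_2_mid in the frame of gate between -0.05 and 0 m and x of washer_2_mid in the frame of gate between -0.058 and 0.058 m) and (z of washer_3_mid in the frame of gate below -0.01 m and y of washer_3_mid in the frame of gate between -0.05 and 0 m and x of washer_3_mid in the frame of gate between -0.058 and 0.058 m)) or ((z of washer_1_mid in the frame of gate below -0.01 m and y of washer_1_mid in the frame of gate between -0.05 and 0 m and x of washer_1_mid in the frame of gate between -0.058 and 0.058 m) and (z of washer_2_mid in the frame of gate above -0.001 m and y of washer_2_mid in the frame of gate above 0 m) and (z of washer_3_mid in the frame of gate below -0.01 m and y of washer_3_mid in the frame of gate between -0.05 and 0 m and x of washer_3_mid in the frame of gate between -0.058 and 0.058 m)) or ((z of washer_1_mid in the frame of gate below -0.01 m and y of washer_1_mid in the frame of gate between -0.05 and 0 m and x of washer_1_mid in the frame of gate between -0.058 and 0.058 m) and (z of washer_2_mid in the frame of gate below -0.01 m and y of washer_2_mid in the frame of gate between -0.05 and 0 m and x of washer_2_mid in the frame of gate between -0.058 and 0.058 m) and (z of washer_3_mid in the frame of gate above -0.001 m and y of washer_3_mid in the frame of gate above 0 m)))), for 0.25 s.
3. all three washers lie in the trough (z of each of washer_1_mid, washer_2_mid, washer_3_mid in the frame of gate below -0.01 m and y of washer_1_mid in the frame of gate between -0.05 and 0 m and x of washer_1_mid in the frame of gate between -0.058 and 0.058 m and y of washer_2_mid in the frame of gate between -0.05 and 0 m and x of washer_2_mid in the frame of gate between -0.058 and 0.058 m and y of washer_3_mid in the frame of gate between -0.05 and 0 m and x of washer_3_mid in the frame of gate between -0.058 and 0.058 m), for 0.25 s.
4. the lid is shut (value of joint lid below 0.06 rad), for 0.2 s.
At the end, for the whole second after the job is handed in: All three washers lie in the trough (centres at least 10 mm below the deck), the hex nut lies on the deck, clear of the gate, and the lid is shut to within 0.06 rad (all of step 3 and z of nut_mid in the frame of gate above 0 m and y of nut_mid in the frame of gate above 0.008 m and value of joint lid below 0.06 rad); the robot touches nothing.
It fails at once if a washer or the nut is lifted more than 15 mm off the deck (z of any of washer_1_mid, washer_2_mid, washer_3_mid in the frame of gate above 0.018 m or z of nut_mid in the frame of gate above 0.0215 m).
It fails at once if a washer or the nut is pinched or pressed with more than 25 N (contact force between the fingers and washer_1 above 25 N or contact force between the fingers and washer_2 above 25 N or contact force between the fingers and washer_3 above 25 N or contact force between the fingers and hex_nut above 25 N).
It fails at once if the nut goes into the trough (z of nut_mid in the frame of gate below -0.008 m).
It fails at once if the parts bin, the parcel or the tape measure is shifted by more than 25 mm (distance of any of parts_bin, parcel, tape_measure from where it was at the start of the episode above 0.025 m).
It also fails if it takes over 72 s, if anything falls off the work surface, if the arm or the gripper's body presses on something with over 40 N, if the wrist force passes 120 N, or if a joint passes its speed limit or range.

### The arm

A 6-joint arm with a two-finger parallel gripper is mounted at the origin on a cart in front of the work surface, level with it; the furniture and walls round the work are solid. World frame = base frame: x ahead of the robot, y to its left, z up, the work surface at z = 0. Lengths are in m, angles in rad, forces in N, time in s.
With the tool pointing down it reaches from about 0.425 to 0.95 m from the base axis. Payload 3.5 kg.
Tool frame: the origin (TCP) lies midway between the tips of the shut fingers; the grasp point (between the pads) lies 19 mm behind it; z points along the fingers, y is the direction in which the jaws open and shut (so a half turn about z gives the same grasp; the last joint's range is limited). The gripper opens to 85 mm and grips with 20 to 120 N. Pads are 22 mm wide; open, the fingers measure 114 mm over their backs; the gripper's body (76 mm by 85 mm) begins 54 mm behind the grasp point. The pads swing forward as they close: fully open they stand 13 mm farther back than shut.
Start: joints at [1.112, 0.286, 1.577, -0, 1.279, -0.15], TCP at [0.205, 0.643, 0.231] pointing down, gripper open.
Joint ranges: [-2.77, 2.77], [-0.9, 2.22], [0.21, 2.48], [-1.53, 4.67], [0.24, 2.81], [-2.84, 2.84]. Speed limits (rad/s): [2.79, 2.79, 3.14, 3.14, 3.14, 3.14].

### API

Orientations are given as a unit quaternion [x, y, z, w].
In Python, from plant import ctrl gives the robot as it stands.
- The arm moves only by the tool apply_moves, never from a script. Its argument "moves" is a list that holds one entry, the list of rows, each a list of 7 numbers: the shift along the tool's x, y, z in m, then the turn, a rotation vector about the tool's x, y, z in degrees, then the gripper's target within -1 to 1 (shut at 1, half-way at 0, fully open at -1). In form: [[[tx, ty, tz, ax, ay, az, hand], ...]]. A call has 1 to 12 rows; each row shifts and turns the pose as measured when the row begins, along the tool's axes as they then stand; what a row does not reach is not made up. A row lasts 1/10 s, in which the tool goes at most 50 mm and 8.59 degrees, less where a joint would pass 70% of its speed; a pose out of reach is approached as far as the arm can. A call with a gripper value outside its range is refused whole. The fingers move at their own pace and stop on an object; "force" is the grip in N (left out, the last holds). Time passes only in rows, so rows that do not move let the fingers close. It gives the time, the measured TCP pose, the force and the opening at its end, in the units of the state.
- ctrl.get_state(): the state, without advancing time (a new reading comes with each control period).
- ctrl.read_camera(name): name is "scene" or "top" or "wrist"; returns the picture (400x640x3 uint8, red, green, blue); there is no depth.
- ctrl.get_calibration(name): a dict with "camera_matrix" (3x3 intrinsics, pixels), "cam_to_world" (4x4, takes a point from camera to world coordinates). Camera axes: x right, y up, looking along -z (the intrinsics and any distortion apply to the point x, -y, -z); pixel columns grow to the right and rows downward; lengths in m; the calibration is good to about 2 mm. A picture is of the moment at which its call begins: read the wrist's pose just before it. get_calibration takes no time and is no camera call; for the wrist camera it gives the pose at the moment of the call.
- ctrl.sign_off(): hands the job in, once; it reports no verdict.
The state is a dict: "time": time; "qpos": joint angles; "dq": joint speeds; "joint_efforts": joint torques, N m; "eef_pos": TCP position; "tcp_rot": TCP orientation; "contact_force": force on the tool from outside, world axes, zero at the start; "wrist_torque": the same for the moment, N m; "opening": opening from 0.0 (shut) to 1.0 (fully open).
Only numpy, scipy, OpenCV 4.12 (cv2) and the standard library are available. Lean on these libraries where they do the work, as an engineer would, in place of code of your own. Each camera call takes 0.05 s, during which the arm holds its last target. There are 200 camera calls.

## Working session

There is one attempt and no reset: what is moved stays moved. The work goes in short steps, Python scripts to look and compute and a tool call to move; the robot and the scene stay as the last step left them, time stands still between calls to the robot, and variables do not carry over. Pictures are saved under pics/ and viewed, about 8 in all and at most 12, crops included, and the job is handed in when it is done.

Besides the shell and the picture viewer there is one more tool, called after "Call:" as name(argument=value, ...) on one line, values as JSON. apply_moves: Moves the arm, as the interface text tells. Its arguments: {"type":"object","properties":{"moves":{"type":"array","items":{"type":"array","items":{"type":"array","items":{"type":"number"}}}},"force":{"type":"number"}},"required":["moves"]}

```bash
mkdir -p pics; ls; python3 - <<'E'
from plant import ctrl
import cv2,numpy as np
np.set_printoptions(precision=4,suppress=True)
s=ctrl.get_state(); print(s['time'],s['eef_pos'],s['tcp_rot'],s['opening'])
for n in ["top","scene"]:
    im=ctrl.read_camera(n); cv2.imwrite(f'pics/{n}0.png',im[:,:,::-1]); c=ctrl.get_calibration(n); print(n,c)
E
```

```text
pics
0.0 [0.2048 0.6425 0.2299] [ 0.1538  0.9881 -0.0011 -0.0004] 0.9985138903860015
top {'camera_matrix': array([[489.9886,   0.    , 311.8305],
       [  0.    , 489.9886, 204.5224],
       [  0.    ,   0.    ,   1.    ]]), 'cam_to_world': array([[-0.026 ,  0.9832, -0.1806,  0.2864],
       [-0.9993, -0.0302, -0.0205,  0.079 ],
       [-0.0256,  0.1799,  0.9833,  1.392 ],
       [ 0.    ,  0.    ,  0.    ,  1.    ]])}
scene {'camera_matrix': array([[460.1049,   0.    , 311.3833],
       [  0.    , 460.1049, 196.59  ],
       [  0.    ,   0.    ,   1.    ]]), 'cam_to_world': array([[-0.8085,  0.465 , -0.3608, -0.0665],
       [-0.5885, -0.6352,  0.5003,  0.9207],
       [ 0.0035,  0.6168,  0.7871,  1.3433],
       [ 0.    ,  0.    ,  0.    ,  1.    ]])}
```

View pics/top0.png

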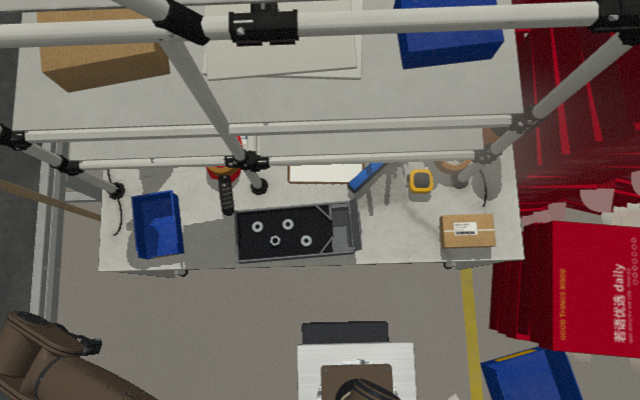

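View pics/scene0.png

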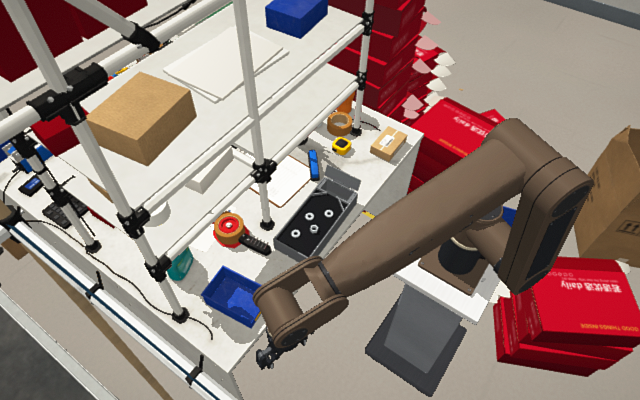

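Top view: the tray is at about (236–360, 200–262), trough to the right (toward world -y). Three washers lie at about (257,226), (288,224) and (306,240), with the nut near (275,240). I'll enlarge this to localise them.

```bash
python3 - <<'E'
import cv2
im=cv2.imread('pics/top0.png')[190:275,225:370]
cv2.imwrite('pics/crop0.png',cv2.resize(im,None,fx=5.5,fy=5.5,interpolation=cv2.INTER_CUBIC))
E
```

```text
(no output)
```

View pics/crop0.png

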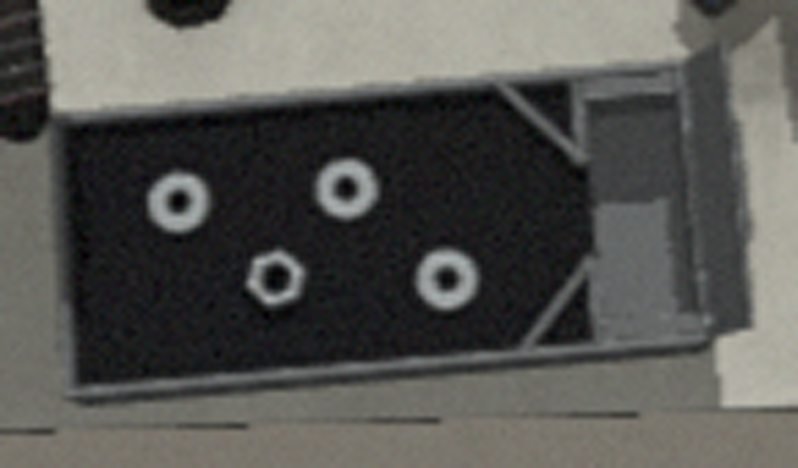

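Crop: washers at (178,202), (347,188), (447,279); nut at (276,278). Gate ends at (583,162) and (590,262); deck-end corners at (55,117) and (72,397). Lid is open and leaning outward (x about 690–750).

```bash
cat > h.py <<'E'
import numpy as np,cv2
from plant import ctrl
np.set_printoptions(precision=4,suppress=True)
def ray(px,z,n='top',cal=None):
    c=cal or ctrl.get_calibration(n);K=c['camera_matrix'];T=c['cam_to_world']
    px=np.atleast_2d(px).astype(float)
    d=np.c_[(px[:,0]-K[0,2])/K[0,0],-(px[:,1]-K[1,2])/K[1,1],-np.ones(len(px))]@T[:3,:3].T
    o=T[:3,3]; return o+d*((z-o[2])/d[:,2])[:,None]
def proj(P,cal):
    K=cal['camera_matrix'];T=cal['cam_to_world']
    p=(np.atleast_2d(P)-T[:3,3])@T[:3,:3]
    return np.c_[K[0,2]+K[0,0]*p[:,0]/-p[:,2],K[1,2]-K[1,1]*p[:,1]/-p[:,2]]
E
python3 - <<'E'
from h import *
f=lambda a:(np.array(a)+.5)/5.5+[225,190]-.5
tp=np.array([[72,168],[-72,168],[72,-154],[-72,-154],[25,-97],[-25,-97],[66,-59],[-66,-59]])/1000
w=ray(f([[55,117],[72,397],[683,65],[708,345],[583,162],[590,262],[498,85],[528,345]]),.062)[:,:2]
mt,mw=tp.mean(0),w.mean(0)
U,S,V=np.linalg.svd((tp-mt).T@(w-mw)); R=(U@V).T; t=mw-R@mt
print('yaw',np.arctan2(R[1,0],R[0,0]),'t',t); print('res mm',(w-(tp@R.T+t))*1000, 'scale',S.sum()/((tp-mt)**2).sum())
np.savez('tray.npz',R=R,t=t)
for z,p in [(.055,[[178,202],[347,188],[447,279]]),(.065,[[276,278]])]:
    P=ray(f(p),z)[:,:2]; print('w',P,'tray mm',(P-t)@R*1000)
for q in [[0,30],[0,-101],[0,-125],[0,-151.5]]: print(q,R@(np.array(q)/1000)+t)
E
```

```text
yaw 0.05639846257786954 t [0.4585 0.1517]
res mm [[-1.592  -2.7719]
 [ 1.7764 -3.4151]
 [-2.8932  2.6102]
 [ 0.396   4.0037]
 [-0.4098  0.0604]
 [-0.6449  1.0647]
 [ 1.1105  1.1187]
 [ 2.2569 -2.6707]] scale 0.9825064938196456
w [[0.4754 0.2599]
 [0.48   0.1749]
 [0.4327 0.1258]] tray mm [[ 22.9504 107.0858]
 [ 22.7185  21.9253]
 [-27.192  -24.4081]]
w [[0.4346 0.2101]] tray mm [[-20.5985  59.6767]]
[0, 30] [0.4568 0.1816]
[0, -101] [0.4642 0.0508]
[0, -125] [0.4656 0.0269]
[0, -151.5] [0.4671 0.0004]
```

Call:
apply_moves(moves=[[[0,0,0,0,0,8.5,0.7],[0,0,0,0,0,8.5,0.7],[0,0,0,0,0,8.5,0.7],[0,0,0,0,0,8.5,0.7],[0,0,0,0,0,8.5,0.7],[0,0,0,0,0,8.5,0.7],[0,0,0,0,0,8.5,0.7],[0,0,0,0,0,8.5,0.7]]])

```text
time: 0.9
eef_pos: [0.2034, 0.6396, 0.2231]
tcp_rot: [0.686, 0.727, -0.007, 0.002]
contact_force: [-0.5, -0.5, -0.3]
opening: 0.149
```

Call:
apply_moves(moves=[[[-0.04,0.019,0,0,0,0,0.7],[-0.04,0.019,0,0,0,0,0.7],[-0.04,0.019,0,0,0,0,0.7],[-0.04,0.019,0,0,0,0,0.7],[-0.04,0.019,0,0,0,0,0.7],[-0.04,0.019,0,0,0,0,0.7],[-0.04,0.019,0,0,0,0,0.7],[-0.04,0.019,0,0,0,0,0.7],[-0.04,0.019,0,0,0,0,0.7],[-0.04,0.019,0,0,0,0,0.7],[-0.04,0.019,0,0,0,0,0.7],[-0.04,0.019,0,0,0,0,0.7]]])

```text
time: 2.1
eef_pos: [0.4609, 0.1582, 0.2205]
tcp_rot: [0.684, 0.73, -0.011, 0.002]
contact_force: [1.6, 0.0, -0.7]
opening: 0.149
```

```bash
python3 - <<'E'
from h import *
import pickle
ctrl.read_camera('wrist')
c=ctrl.get_calibration('wrist'); im=ctrl.read_camera('wrist'); cv2.imwrite('pics/w1.png',im[:,:,::-1]); pickle.dump(c,open('w1.pkl','wb'))
s=ctrl.get_state();print(s['eef_pos'],s['tcp_rot'],c)
E
```

```text
[0.4625 0.1559 0.2206] [ 0.6859  0.7276 -0.011   0.0023] {'camera_matrix': array([[320.3281,   0.    , 317.5832],
       [  0.    , 320.3281, 194.6912],
       [  0.    ,   0.    ,   1.    ]]), 'cam_to_world': array([[ 0.9981, -0.0609, -0.0071,  0.4619],
       [ 0.0604,  0.9582,  0.2797,  0.2216],
       [-0.0103, -0.2796,  0.96  ,  0.3623],
       [ 0.    ,  0.    ,  0.    ,  1.    ]])}
```

View pics/w1.png

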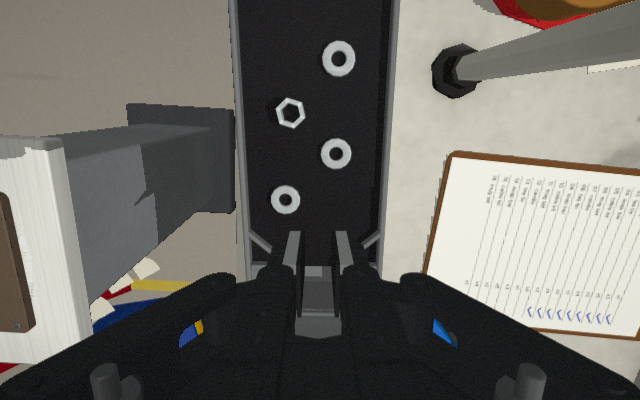

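Wrist view: washers at (339,58), (336,154), (285,200); nut at (290,113). Rims are at columns of about 240 and 388, and the fingers are low in the picture at about (295,240) and (342,240). I'll compare this with the top-view estimate.

```bash
python3 - <<'E'
from h import *
import pickle
c=pickle.load(open('w1.pkl','rb')); d=np.load('tray.npz');R,t=d['R'],d['t']
g=cv2.imread('pics/w1.png',0)
_,b=cv2.threshold(g,150,255,0)
n,l,s,ce=cv2.connectedComponentsWithStats(b)
for i in range(1,n):
    if 150<s[i,4]<1500 and 245<ce[i,0]<380 and ce[i,1]<230:
        P=ray(ce[i],.055 if abs(ce[i,1]-113)>15 else .062,cal=c)[0,:2]; print(s[i,4],ce[i],'world',P,'tray',(P-t)@R*1000)
for r in (30,80,130,180): # rim inner edges on row
    print(r,g[r,230:256],g[r,376:402])
print(proj([[*(R@np.array(q)/1000+t),.062] for q in [[72,168],[72,0],[-72,0],[-72,100],[72,100],[66,-59],[-66,-59],[25,-97]]],c))
E
```

```text
660 [338.4803  57.8606] world [0.475  0.2595] tray [ 22.5555 106.7491]
334 [290.1377 112.4341] world [0.4345 0.2102] tray [-20.7008  59.8117]
519 [335.7245 153.0501] world [0.479  0.1748] tray [21.7985 21.8997]
462 [285.039  199.3052] world [0.4318 0.1251] tray [-28.1632 -25.0172]
30 [ 89 108 111 121 116 108  83  82  67  38  28  29  34  32  32  26  34  28
  33  32  31  34  34  31  26  29] [ 36  33  34  30  35  28  20  18  21  26  25  22  22  41  54  56  78 102
 111 115 115 113 158 193 196 198]
80 [137 134 136  91 105 115 121 123 115  89  83  72  34  33  27  35  36  26
  35  34  30  34  32  32  33  36] [ 36  36  32  26  23  22  21  25  22  23  44  53  62  83 105 116 119 118
 127 189 195 196 195 196 195 196]
130 [ 44  39  36  37  31  89  88  99 118 122 125 116  92  85  71  33  27  30
  29  35  27  26  34  32  31  27] [ 24  22  22  21  30  21  15  47  57  61  83 110 113 120 119 146 194 203
 203 202 202 201 200 200 201 201]
180 [ 50  44  36  37  40 133 129 133 134 102  98 114 120 123 118  90  85  70
  32  30  26  30  34  32  29  32] [ 19  26  14  20  38  57  66  89 115 116 120 124 162 197 201 202 200 203
 201 200 203 203 202 201 198 199]
[[401.5119 -24.4747]
 [387.9597 177.23  ]
 [238.143  176.2859]
 [230.6877  64.8074]
 [395.4771  65.3453]
 [378.1871 234.1266]
 [247.8425 233.1036]
 [336.8182 267.4777]]
```

Call:
apply_moves(moves=[[[0.0005,-0.0228,0,-0.7,1.1,0,0.7],[0.0005,-0.0228,0,0,0,0,0.7],[0,0,0.035,0,0,-8.3,0.7],[0,0,0.035,0,0,-8.3,0.7],[0,0,0.035,0,0,-8.3,0.7],[0,0,0.02,0,0,0,0.7],[0,0,0,0,0,0,0.7]]])

```text
time: 2.9
eef_pos: [0.4131, 0.157, 0.092]
tcp_rot: [0.507, 0.862, 0.002, -0.001]
contact_force: [-0.7, -0.6, -0.4]
opening: 0.158
```

```bash
cat >> h.py <<'E'
def st():
    from scipy.spatial.transform import Rotation as Ro
    s=ctrl.get_state(); d=np.load('tray.npz');R,t=d['R'],d['t']
    M=Ro.from_quat(s['tcp_rot']).as_matrix()
    p=(np.array(s['eef_pos'])[:2]-t)@R*1000; x=R.T@M[:2,0]
    print('t',round(s['time'],2),'tray xy',p,'z',s['eef_pos'][2]*1000,'head deg',np.degrees(np.arctan2(-x[0],x[1])),'tiltz(tool x,y) deg',np.degrees([-M[2,0],-M[2,1]]),'F',s['contact_force'],'op',s['opening'])
E
python3 -c "from h import *;st()"
```

```text
t 2.9 tray xy [-45.018    7.8825] z 92.0175240990888 head deg 25.888416837294685 tiltz(tool x,y) deg [-0.2268 -0.1109] F [-0.7403 -0.6418 -0.4389] op 0.15764242894780686
```

Call:
apply_moves(moves=[[[0,0.001,0.02,0,0,0,0.7],[-0.003,0,0.012,0,0,0,0.7],[0,0,0.003,0,0,0,0.7],[0,0,0,0,0,0,0.7]]])

```text
time: 3.3
eef_pos: [0.4165, 0.1569, 0.0585]
tcp_rot: [0.506, 0.863, 0.003, -0.0]
contact_force: [0.4, -0.3, -0.3]
opening: 0.153
```

```bash
python3 - <<'E'
from h import *
st(); im=ctrl.read_camera('wrist'); cv2.imwrite('pics/w2.png',im[:,:,::-1])
E
```

```text
t 3.3 tray xy [-41.6232   7.5499] z 58.54840726071765 head deg 25.971717918070105 tiltz(tool x,y) deg [-0.1989 -0.2746] F [ 0.3702 -0.2501 -0.3462] op 0.15258319606930743
```

View pics/w2.png

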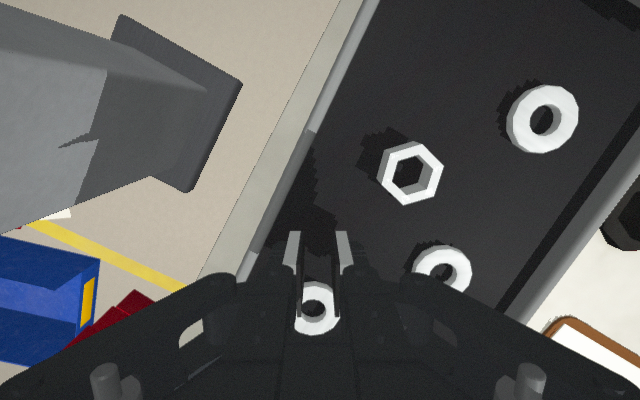

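Wrist view: washer C shows between the fingers at (316,308), centred on the finger mid-line (about 318). Lowering on to the deck gently.

Call:
apply_moves(moves=[[[0,0,0.002,0,0,0,0.7],[0,0,0.0015,0,0,0,0.7],[0,0,0,0,0,0,0.7]]])

```text
time: 3.65
eef_pos: [0.4188, 0.1572, 0.0577]
tcp_rot: [0.506, 0.862, 0.005, 0.002]
contact_force: [0.0, 0.1, 0.9]
opening: 0.153
```

Call:
apply_moves(moves=[[[0,0,0.001,0,0,0,0.7],[0,0,0,0,0,0,0.7]]])

```text
time: 3.85
eef_pos: [0.4193, 0.1572, 0.0572]
tcp_rot: [0.506, 0.862, 0.005, 0.002]
contact_force: [0.3, -0.2, -0.6]
opening: 0.15
```

```bash
python3 -c "
from h import *;st();print(ctrl.get_state()['qpos'])"
```

```text
t 3.85 tray xy [-38.8233   7.7603] z 57.224778072774804 head deg 25.954192694123368 tiltz(tool x,y) deg [-0.0522 -0.6461] F [ 0.2687 -0.1736 -0.6325] op 0.150157748137797
[ 0.1286  0.0044  2.2482  0.0065  0.8789 -0.3849]
```

Call:
apply_moves(moves=[[[0,0,0.003,0,0,0,0.7],[0,0,0.002,0,0,0,0.7],[0,0,0,0,0,0,0.7]]])

```text
time: 4.15
eef_pos: [0.4197, 0.1573, 0.0524]
tcp_rot: [0.506, 0.862, 0.005, 0.003]
contact_force: [-1.3, 0.8, 3.8]
opening: 0.147
```

```bash
python3 -c "
from h import *;st();print(ctrl.get_state()['qpos'])"
```

```text
t 4.15 tray xy [-38.469    7.7984] z 52.42925080775998 head deg 25.953934983658268 tiltz(tool x,y) deg [-0.0455 -0.6581] F [-1.3455  0.7807  3.7752] op 0.14714886228490057
[ 0.1287  0.0146  2.2491  0.0066  0.8676 -0.3849]
```

Call:
apply_moves(moves=[[[0,0,-0.0015,0,0,0,0.7],[0,-0.005,0,0,0,0,0.7],[0,0,0,0,0,0,0.7]]])

```text
time: 4.45
eef_pos: [0.4147, 0.1547, 0.0534]
tcp_rot: [0.506, 0.862, 0.005, 0.002]
contact_force: [-0.1, -1.0, -0.6]
opening: 0.153
```

```bash
python3 -c "
from h import *;st()"
```

```text
t 4.45 tray xy [-43.5881   5.4463] z 53.42253904787066 head deg 25.96222802465984 tiltz(tool x,y) deg [-0.0566 -0.6293] F [-0.0522 -0.9868 -0.6093] op 0.15280930234712223
```

Call:
apply_moves(moves=[[[-0.006,0.001,0,0,0,0,0.7],[-0.006,0,0,0,0,0,0.7],[-0.006,0,0,0,0,0,0.7],[-0.006,0,0,0,0,0,0.7],[-0.006,0,0,0,0,0,0.7],[-0.006,0,0,0,0,0,0.7]]])

```text
time: 5.05
eef_pos: [0.4344, 0.1211, 0.0532]
tcp_rot: [0.506, 0.863, 0.005, 0.002]
contact_force: [-0.2, -0.0, 0.5]
opening: 0.146
```

```bash
python3 -c "
from h import *;st()"
```

```text
t 5.05 tray xy [-25.8301 -29.1852] z 53.17240074818184 head deg 25.975800963374304 tiltz(tool x,y) deg [-0.047  -0.6354] F [-0.22   -0.0376  0.4605] op 0.1464424986405277
```

Call:
apply_moves(moves=[[[-0.006,0,0,0,0,0,0.7],[-0.006,0,0,0,0,0,0.7],[-0.006,0,0,0,0,0,0.7],[-0.006,0,0,0,0,0,0.7],[0,0,0,0,0,0,0.7]]])

```text
time: 5.55
eef_pos: [0.4478, 0.0973, 0.0533]
tcp_rot: [0.507, 0.862, 0.005, 0.003]
contact_force: [-0.2, -0.3, -0.1]
opening: 0.152
```

```bash
python3 - <<'E'
from h import *
st(); im=ctrl.read_camera('wrist'); cv2.imwrite('pics/w3.png',im[:,:,::-1])
t=ctrl.read_camera('top');cv2.imwrite('pics/t3.png',t[:,:,::-1])
cv2.imwrite('pics/v3.png',np.vstack([im[180:400,140:500],cv2.resize(t[190:275,225:370],(360,211),interpolation=cv2.INTER_CUBIC)])[:,:,::-1])
E
```

```text
t 5.55 tray xy [-13.7216 -53.6971] z 53.259332023039825 head deg 25.887672684195834 tiltz(tool x,y) deg [-0.032  -0.6571] F [-0.1858 -0.3119 -0.073 ] op 0.15169877112276736
```

View pics/v3.png

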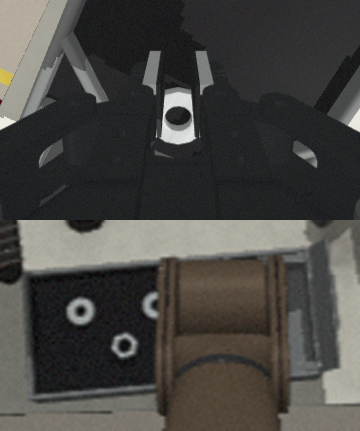

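The washer sits nested at (318,297) in the wrist picture. I'll work out its position, to learn the real contact offset.

```bash
python3 - <<'E'
from h import *
d=np.load('tray.npz');R,t=d['R'],d['t']
g=cv2.imread('pics/w3.png',0); b=cv2.threshold(g[280:325,300:337],60,255,1)[1]
n,l,s,ce=cv2.connectedComponentsWithStats(b)
for i in range(1,n):
  if s[i,4]>60: print(s[i],ce[i]+[300,280],(ray(ce[i]+[300,280],.057,'wrist')[0,:2]-t)@R*1000)
st()
E
```

```text
[ 0  0  4 28 69] [301.     290.6087] [-12.0392 -74.9626]
[ 33   0   4  37 109] [334.8899 294.9266] [  3.987 -69.966]
[  6   7  25  18 340] [317.7382 295.6   ] [ -3.4539 -73.9246]
t 5.65 tray xy [-14.1963 -53.1662] z 53.12167982697397 head deg 25.91805499424572 tiltz(tool x,y) deg [-0.0541 -0.633 ] F [-0.8777 -0.3036 -0.317 ] op 0.1477551362518195
```

Call:
apply_moves(moves=[[[0.008,0,0,0,0,0,0.7],[0.008,0,0,0,0,0,0.7],[0,0,0,0,0.0,8.6,0.7],[0,0,0,0,0,8.6,0.7],[0,0,0,0,0,8.6,0.7],[0,0.008,0,0,0,0,0.7],[0,0.008,0,0,0,0,0.7],[0,0,0,0,0,0,0.7]]])

```text
time: 6.45
eef_pos: [0.453, 0.118, 0.053]
tcp_rot: [0.685, 0.728, 0.005, 0.0]
contact_force: [0.0, -0.3, 0.7]
opening: 0.151
```

```bash
python3 -c "
from h import *;st()"
```

```text
t 6.45 tray xy [ -7.4376 -33.3129] z 53.02920787191563 head deg 0.21988946233063494 tiltz(tool x,y) deg [-0.3771 -0.4421] F [ 0.0115 -0.2901  0.7349] op 0.15051329937318114
```

Call:
apply_moves(moves=[[[0,0.004,0,0,0,0,0.7],[-0.006,0,0,0,0,0,0.7],[-0.006,0.0005,0,0,0,0,0.7],[-0.006,0.0005,0,0,0,0,0.7],[-0.006,0.0005,0,0,0,0,0.7],[-0.006,0.0005,0,0,0,0,0.7],[-0.006,0,0,0,0,0,0.7],[-0.006,0,0,0,0,0,0.7]]])

```text
time: 7.25
eef_pos: [0.4624, 0.0731, 0.0525]
tcp_rot: [0.684, 0.729, 0.005, 0.0]
contact_force: [0.2, 1.0, 0.9]
opening: 0.148
```

```bash
python3 -c "
from h import *;st()"
```

```text
t 7.25 tray xy [ -0.5067 -78.7249] z 52.473158103139426 head deg 0.41602123204098557 tiltz(tool x,y) deg [-0.3854 -0.4325] F [0.1826 1.0421 0.9334] op 0.1479030921009328
```

Call:
apply_moves(moves=[[[-0.003,0,-0.001,0,0,0,0.7],[-0.003,0,0,0,0,0,0.7],[0,0,0,0,0,0,0.7],[0,0,0,0,0,0,0.7]]])

```text
time: 7.65
eef_pos: [0.4628, 0.0655, 0.0535]
tcp_rot: [0.685, 0.729, 0.005, 0.0]
contact_force: [0.3, 0.5, -0.5]
opening: 0.152
```

```bash
python3 - <<'E'
from h import *
st(); im=ctrl.read_camera('wrist')
s=ctrl.read_camera('scene')
cv2.imwrite('pics/v4.png',np.vstack([im[180:400,140:500],cv2.resize(s[160:270,260:380],(360,330),interpolation=cv2.INTER_CUBIC)])[:,:,::-1])
E
```

```text
t 7.65 tray xy [ -0.5714 -86.3143] z 53.49700730703817 head deg 0.33842858577212487 tiltz(tool x,y) deg [-0.3725 -0.428 ] F [ 0.2566  0.4804 -0.4862] op 0.15179335217785955
```

View pics/v4.png

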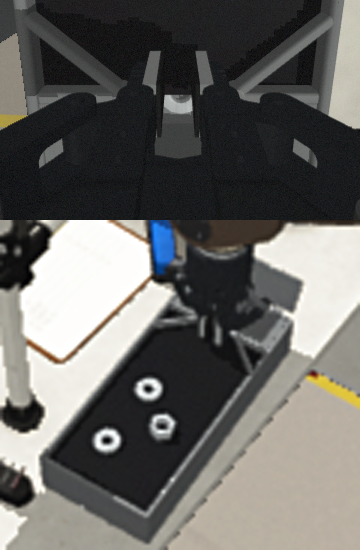

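Call:
apply_moves(moves=[[[0.004,0,-0.02,0,0,0,0.7],[0,0,-0.03,-0.4,0.4,0,0.7],[0.034,0.007,0,0,0,0,0.7],[0.034,0.007,0,0,0,0,0.7],[0.034,0.008,0,0,0,0,0.7],[0.034,0.008,0,0,0,0,0.7],[0,0,0,0,0,7,0.7],[0,0,0,0,0,7,0.7],[0,0,0.02,0,0,0,0.7],[0,0,0,0,0,0,0.7]]])

```text
time: 8.75
eef_pos: [0.4847, 0.2159, 0.0885]
tcp_rot: [0.771, 0.637, 0.012, -0.001]
contact_force: [-0.5, -0.5, -0.4]
opening: 0.148
```

```bash
python3 - <<'E'
from h import *
st()
c=ctrl.get_calibration('wrist');g=cv2.cvtColor(ctrl.read_camera('wrist'),cv2.COLOR_RGB2GRAY);cv2.imwrite('pics/w5.png',g)
s=ctrl.read_camera('top');cv2.imwrite('pics/t5.png',s[:,:,::-1])
d=np.load('tray.npz');R,t=d['R'],d['t']
n,l,q,ce=cv2.connectedComponentsWithStats(cv2.threshold(g,140,255,0)[1])
for i in range(1,n):
  if q[i,4]>150:
    p=(ray(ce[i],.057,cal=c)[0,:2]-t)@R*1000
    if abs(p[0])<60 and -100<p[1]<160: print(q[i,4],ce[i],p)
cv2.imwrite('pics/v5.png',np.vstack([g[150:400,140:500],cv2.resize(cv2.cvtColor(s,7)[190:275,225:370],(360,211),interpolation=cv2.INTER_CUBIC)]))
E
```

```text
t 8.75 tray xy [29.7598 62.6045] z 88.47590982108728 head deg -14.039190948415403 tiltz(tool x,y) deg [-1.1051 -0.7351] F [-0.465  -0.5156 -0.445 ] op 0.1482553783292119
1695 [283.5074 157.1463] [ 22.4166 106.3744]
782 [317.046  292.2737] [20.1182 21.7323]
```

View pics/v5.png

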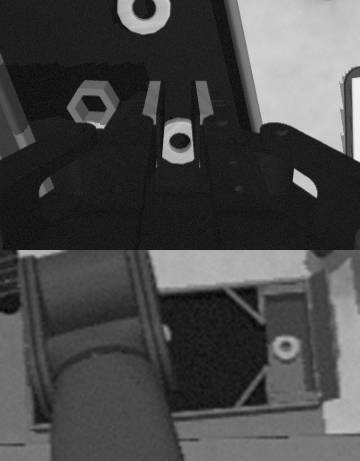

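Washer C lies flat in the trough (crop 285,347). Washer B is centred between the fingers (319), and A and the nut are undisturbed. Going down behind B.

Call:
apply_moves(moves=[[[0,0.001,0.017,0.7,-1.1,0,0.7],[0,0,0.015,0,0,0,0.7],[-0.003,0,0.002,0,0,0,0.7],[0,0,0,0,0,0,0.7]]])

```text
time: 9.25
eef_pos: [0.4903, 0.2134, 0.0595]
tcp_rot: [0.771, 0.637, 0.005, 0.003]
contact_force: [-0.1, -0.3, 0.5]
opening: 0.151
```

```bash
python3 -c "
from h import *;st()"
```

```text
t 9.25 tray xy [35.1881 59.8407] z 59.47013520826292 head deg -14.0363182956281 tiltz(tool x,y) deg [-0.2582 -0.6218] F [-0.1138 -0.2637  0.4681] op 0.1512813246826037
```

Call:
apply_moves(moves=[[[0,-0.004,0.004,0,0,0,0.7],[0,0,0.002,0,0,0,0.7],[0,0,0,0,0,0,0.7]]])

```text
time: 9.55
eef_pos: [0.4867, 0.214, 0.0543]
tcp_rot: [0.771, 0.637, 0.006, 0.003]
contact_force: [-1.0, 0.4, -0.1]
opening: 0.152
```

```bash
python3 -c "
from h import *;st()"
```

```text
t 9.55 tray xy [31.6411 60.649 ] z 54.32903002737252 head deg -14.073188872849684 tiltz(tool x,y) deg [-0.3214 -0.7284] F [-1.0307  0.3793 -0.0992] op 0.15162902156686647
```

Call:
apply_moves(moves=[[[-0.006,0,0.0005,0,0,0,0.7],[-0.006,0,0,0,0,0,0.7],[-0.006,0,0,0,0,0,0.7],[-0.006,0,0,0,0,0,0.7],[-0.006,0,0,0,0,0,0.7],[-0.006,0,0,0,0,0,0.7],[-0.006,0,0,0,0,0,0.7],[-0.006,0,0,0,0,0,0.7],[-0.006,0,0,0,0,0,0.7],[-0.006,0,0,0,0,0,0.7]]])

```text
time: 10.55
eef_pos: [0.4751, 0.1502, 0.0545]
tcp_rot: [0.771, 0.637, 0.007, 0.004]
contact_force: [0.4, 0.2, 1.0]
opening: 0.147
```

```bash
cat >> h.py <<'E'
def hole():
    d=np.load('tray.npz');R,t=d['R'],d['t']
    g=cv2.cvtColor(ctrl.read_camera('wrist'),cv2.COLOR_RGB2GRAY)
    b=cv2.threshold(g[270:330,303:334],60,255,1)[1]
    n,l,s,ce=cv2.connectedComponentsWithStats(b)
    for i in range(1,n):
        if s[i,4]>100: print(s[i],ce[i]+[303,270],(ray(ce[i]+[303,270],.057,'wrist')[0,:2]-t)@R*1000)
E
python3 -c "
from h import *;st();hole()"
```

```text
t 10.55 tray xy [16.4992 -2.4616] z 54.476038601933716 head deg -14.06273469306569 tiltz(tool x,y) deg [-0.3633 -0.8455] F [0.3918 0.2004 0.9949] op 0.14724275332719713
[  4  16  25  18 352] [318.8523 294.7443] [ 11.6439 -25.8154]
[  0  50  31  10 226] [317.9071 325.7168] [  6.8773 -42.887 ]
```

Call:
apply_moves(moves=[[[-0.006,0,0.0005,0,0,0,0.7],[-0.006,0,0,0,0,0,0.7],[-0.006,0,0,0,0,0,0.7],[-0.006,0,0,0,0,0,0.7],[-0.006,0,0,0,0,0,0.7],[-0.006,-0.0005,0,0,0,-2.5,0.7],[-0.006,-0.0005,0,0,0,-2.5,0.7],[-0.006,-0.0005,0,0,0,-2.5,0.7]]])

```text
time: 11.4
eef_pos: [0.4645, 0.0987, 0.0536]
tcp_rot: [0.726, 0.688, 0.007, 0.004]
contact_force: [-0.2, 0.5, -0.0]
opening: 0.153
```

```bash
python3 -c "
from h import *;st();hole()"
```

```text
t 11.4 tray xy [  2.954  -53.1879] z 53.582947747219265 head deg -6.281702126715588 tiltz(tool x,y) deg [-0.2227 -0.8762] F [-0.1907  0.474  -0.0234] op 0.15273042945250312
[  4  17  25  18 354] [318.7147 295.4266] [  1.2873 -76.8928]
[  0  51  31   9 207] [318.0725 326.0435] [ -0.9225 -94.2223]
```

Call:
apply_moves(moves=[[[-0.006,0,0,0,0,-2.1,0.7],[-0.006,0,0,0,0,-2.1,0.7],[-0.006,0,0,0,0,-2.0,0.7],[-0.006,0,0,0,0,0,0.7],[-0.005,0,0,0,0,0,0.7],[-0.002,0,0,0,0,0,0.7],[0,0,0,0,0,0,0.7],[0,0,0,0,0,0,0.7]]])

```text
time: 12.25
eef_pos: [0.4646, 0.0647, 0.0535]
tcp_rot: [0.688, 0.725, 0.006, 0.005]
contact_force: [-0.0, -0.9, 0.0]
opening: 0.146
```

```bash
python3 -c "
from h import *;st();hole()"
```

```text
t 12.25 tray xy [  1.2009 -87.1483] z 53.50991528161916 head deg -0.21369302452403174 tiltz(tool x,y) deg [-0.121  -0.8904] F [-0.0464 -0.892   0.049 ] op 0.14642108539581283
[  0   0  31  35 154] [320.7727 275.6623] [  3.2255 -99.5539]
```

Call:
apply_moves(moves=[[[0.004,0,-0.02,0,0,0,0.7],[0,0,-0.03,0.8,0,0,0.7],[0.04,0.004,0,0,0,0,0.7],[0.04,0.004,0,0,0,0,0.7],[0.04,0.004,0,0,0,0,0.7],[0.04,0.004,0,0,0,0,0.7],[0.04,0.004,0,0,0,0,0.7],[0.015,0,0,0,0,0,0.7],[0,0,0.02,0,0,0,0.7],[0,0,0,0,0,0,0.7]]])

```text
time: 13.3
eef_pos: [0.4734, 0.2946, 0.0869]
tcp_rot: [0.689, 0.725, 0.003, 0.0]
contact_force: [-0.5, -0.3, -0.6]
opening: 0.149
```

```bash
python3 - <<'E'
from h import *
st();hole()
g=ctrl.read_camera('wrist')
s=ctrl.read_camera('top')
cv2.imwrite('pics/v6.png',np.vstack([g[150:400,140:500],cv2.resize(s[190:275,225:370],(360,211),interpolation=cv2.INTER_CUBIC)])[:,:,::-1])
E
```

```text
t 13.3 tray xy [ 22.9158 141.8167] z 86.93404122763256 head deg -0.2889669049011678 tiltz(tool x,y) deg [-0.2002 -0.2478] F [-0.5457 -0.2664 -0.5906] op 0.14867010084857274
[  3   5  20  15 230] [315.7348 281.7696] [ 23.86   106.0481]
[  0  29  31  31 794] [318.3514 316.6234] [25.3199 81.6611]
```

View pics/v6.png

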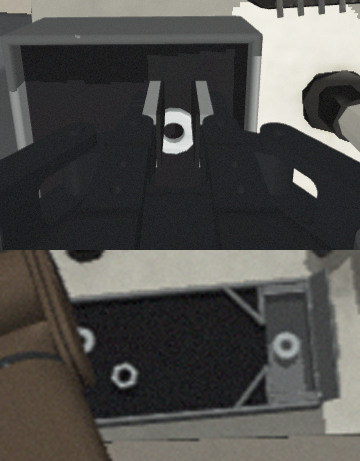

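Only one ring shows in the trough, at (285,345). B isn't on the deck, so it probably landed on top of C, and I'll check that by pixel comparison. A is centred between the fingers and the nut is unmoved.

```bash
python3 - <<'E'
from h import *
a=cv2.imread('pics/t5.png'); b=ctrl.read_camera('top')[:,:,::-1]
d=np.load('tray.npz');R,t=d['R'],d['t']
for im in (a,b):
    g=cv2.cvtColor(im,6)[222:240,332:350]; m=g>150
    y,x=np.nonzero(m); ce=np.array([x.mean()+332,y.mean()+222])
    print(m.sum(),ce,[(ray(ce,z)[0,:2]-t)@R*1000 for z in (.008,.014)]); print(g[3:15,2:16])
E
```

```text
39 [339.8718 228.6667] [array([   2.9227, -122.0982]), array([   2.1471, -121.8413])]
[[ 64  77 138 162 166 161 160 160 160 131  95  70  66  64]
 [ 70 102 152 164 159 141 138 157 169 163 142 112  80  66]
 [ 93 149 162 162 114  79  73  95 143 162 152 117  87  68]
 [106 146 161 137  90  69  62  72 126 153 157 126  84  67]
 [103 138 156 136 109 100  97 101 135 155 152 124  84  66]
 [108 134 155 156 134 113 106 121 145 161 145 117  84  65]
 [104 109 141 160 166 160 157 156 161 156 121  99  82  62]
 [ 98  86 106 144 162 167 165 162 160 135  91  91  85  69]
 [101  83  73  93 127 151 157 135 113  89  95 102  85  66]
 [105 105 100  85  75  75  77  75  73  70  96 110 101  83]
 [101 105 104 100  81  70  71  67  90 100 103 103  88  67]
 [ 95 104 106 107 106 106 105  99 105 104 102 105 101  84]]
42 [339.9762 227.9762] [array([   4.8667, -122.5768]), array([   4.0827, -122.3178])]
[[ 70  88 143 170 163 161 162 162 164 158 124  86  70  63]
 [ 72 122 157 163 139 110 104 125 149 163 149 118  84  67]
 [102 144 163 145 105  72  67  82 122 159 164 127  82  70]
 [109 140 158 143  97  64  59  69 119 154 158 127  86  69]
 [105 141 158 155 112  74  71  82 135 161 159 126  78  66]
 [109 123 150 166 153 135 128 137 157 166 150 119  83  71]
 [104  93 129 155 167 169 166 168 166 160 125 103  81  63]
 [106  80  85 128 160 167 170 169 151 120  89  92  87  68]
 [106  82  68  81 106 117 126 119 100  75  70  94  84  69]
 [106  86  70  68  69  73  74  65  72  67  90 108  97  76]
 [104 104  85  68  66  68  69  71  67  72  94 108  89  73]
 [ 98 106 104  86  75  70  59  72  97 102 106 106 104  79]]
```

Call:
apply_moves(moves=[[[0,-0.002,0.016,0,0,0,0.7],[0,-0.001,0.011,0,0,0,0.7],[0,0,0.004,0,0,0,0.7],[0,0,0,0,0,0,0.7]]])

```text
time: 13.9
eef_pos: [0.4765, 0.2931, 0.0621]
tcp_rot: [0.691, 0.723, 0.009, 0.003]
contact_force: [-0.5, 0.1, -0.1]
opening: 0.152
```

```bash
python3 -c "
from h import *;st()"
```

```text
t 13.9 tray xy [ 25.924  140.2031] z 62.05766968222073 head deg -0.6265968851535337 tiltz(tool x,y) deg [-0.4291 -0.9656] F [-0.5403  0.0769 -0.1008] op 0.15193976885650143
```

The ring shifted about 1 px, with a deeper hole and a longer shadow. That fits two washers stacked in the trough.

Call:
apply_moves(moves=[[[0,-0.004,0.006,0.5,-0.3,0,0.7],[0,0,0.003,0,0,0,0.7],[0,0,0,0,0,0,0.7]]])

```text
time: 14.2
eef_pos: [0.4732, 0.2929, 0.0534]
tcp_rot: [0.691, 0.723, 0.004, 0.002]
contact_force: [-0.9, 0.4, 0.3]
opening: 0.147
```

```bash
python3 -c "
from h import *;st();hole()"
```

```text
t 14.2 tray xy [ 22.615  140.1963] z 53.43781653960815 head deg -0.6664867623776568 tiltz(tool x,y) deg [-0.1333 -0.5166] F [-0.9079  0.3808  0.3287] op 0.1469566283769843
[  0   0  31  24 520] [318.4212 277.9923] [ 23.386  126.5421]
[  2  35  24  17 311] [316.418 313.   ] [ 22.1645 107.1077]
```

Call:
apply_moves(moves=[[[-0.006,0,0,0,0,0,0.7],[-0.006,0,0,0,0,0,0.7],[-0.006,0,0,0,0,0,0.7],[-0.006,0,0,0,0,0,0.7],[-0.006,0,0,0,0,0,0.7],[-0.006,0,0,0,0,0,0.7],[-0.006,0,0,0,0,0,0.7],[-0.006,0,0,0,0,0,0.7],[-0.006,0,0,0,0,0,0.7],[-0.006,0,0,0,0,0,0.7],[-0.006,0,0,0,0,0,0.7]]])

```text
time: 15.35
eef_pos: [0.477, 0.2216, 0.0543]
tcp_rot: [0.691, 0.723, 0.005, 0.003]
contact_force: [-0.0, -0.2, 0.2]
opening: 0.149
```

```bash
python3 -c "
from h import *;st();hole()"
```

```text
t 15.35 tray xy [22.387  68.7185] z 54.250635420137904 head deg -0.6529086398485932 tiltz(tool x,y) deg [-0.1577 -0.6177] F [-0.024  -0.2407  0.2286] op 0.14900552854939314
[  2  17  25  18 334] [316.8293 295.2575] [22.2172 44.5182]
[  0  50  31  10 214] [318.5093 325.9486] [22.8473 26.8877]
```

Call:
apply_moves(moves=[[[-0.006,0,0.0005,0,0,2.4,0.7],[-0.006,0,0,0,0,2.4,0.7],[-0.006,0,0,0,0,2.4,0.7],[-0.006,0,0,0,0,2.4,0.7],[-0.006,0,0,0,0,0,0.7],[-0.006,0,0,0,0,0,0.7],[-0.006,0,0,0,0,0,0.7],[-0.006,0,0,0,0,0,0.7]]])

```text
time: 16.2
eef_pos: [0.4733, 0.1698, 0.0536]
tcp_rot: [0.753, 0.658, 0.005, 0.003]
contact_force: [-1.2, -0.7, 0.2]
opening: 0.148
```

```bash
python3 -c "
from h import *;st();hole()"
```

```text
t 16.2 tray xy [15.8081 17.3036] z 53.60512478237035 head deg -11.00937328338219 tiltz(tool x,y) deg [-0.2552 -0.6134] F [-1.2031 -0.6576  0.1827] op 0.14789531262270775
[  2  18  25  18 352] [317.2869 296.2301] [11.3924 -6.4584]
[  0  51  31   9 190] [318.6263 326.2842] [  8.7656 -23.4262]
```

Call:
apply_moves(moves=[[[-0.006,0,0,0,0,0,0.7],[-0.006,0,0,0,0,0,0.7],[-0.006,0,0,0,0,0,0.7],[-0.006,0,0,0,0,0,0.7],[-0.006,0,0,0,0,0,0.7],[-0.006,0,0,0,0,0,0.7],[-0.006,0,0,0,0,0,0.7],[-0.006,-0.0005,0,0,0,-1.8,0.7],[-0.006,-0.0005,0,0,0,-1.8,0.7],[-0.006,-0.0005,0,0,0,-1.8,0.7],[-0.006,-0.0005,0,0,0,-1.8,0.7]]])

```text
time: 17.35
eef_pos: [0.4625, 0.0984, 0.0533]
tcp_rot: [0.709, 0.705, 0.005, 0.003]
contact_force: [-0.0, 0.6, 1.1]
opening: 0.149
```

```bash
python3 -c "
from h import *;st();hole()"
```

```text
t 17.35 tray xy [  1.0104 -53.4547] z 53.312478409280246 head deg -3.527545801267354 tiltz(tool x,y) deg [-0.1468 -0.6342] F [-0.0485  0.6357  1.09  ] op 0.1494450444541551
[  2  18  25  18 357] [317.1317 296.381 ] [ -0.2704 -77.5864]
[  0  51  31   9 185] [318.6    326.3946] [ -0.5885 -94.7427]
```

Call:
apply_moves(moves=[[[-0.006,0,0,0,0,-1.8,0.7],[-0.006,0,0,0,0,-1.7,0.7],[-0.006,0,0,0,0,0,0.7],[-0.006,0,0,0,0,0,0.7],[-0.005,0,0,0,0,0,0.7],[-0.002,0,0,0,0,0,0.7],[0,0,0,0,0,0,0.7],[0,0,0,0,0,0,0.7]]])

```text
time: 18.2
eef_pos: [0.4636, 0.0641, 0.0532]
tcp_rot: [0.688, 0.726, 0.005, 0.003]
contact_force: [0.2, -0.6, 0.4]
opening: 0.149
```

```bash
python3 -c "
from h import *;st();hole()"
```

```text
t 18.2 tray xy [  0.118  -87.7064] z 53.217330077842135 head deg -0.18273915444843788 tiltz(tool x,y) deg [-0.0974 -0.6275] F [ 0.2107 -0.5942  0.3801] op 0.14874359083390906
[  0   0  31  36 128] [321.     276.8281] [   2.2359 -100.5515]
```

Call:
apply_moves(moves=[[[0.003,0,-0.03,0,0,0,0.7],[0,0,-0.045,0.5,0,0,0.7],[0,0,-0.04,0,0,0,0.7],[-0.04,0,0,0,0,0,0.7],[-0.04,0,0,0,0,0,0.7],[-0.04,0,0,0,0,0,0.7],[0,0,0,0,0,0,0.7]]])

```text
time: 18.95
eef_pos: [0.4693, -0.0543, 0.1734]
tcp_rot: [0.685, 0.728, 0.001, 0.001]
contact_force: [-0.1, 0.6, -0.1]
opening: 0.152
```

```bash
python3 - <<'E'
from h import *
st()
g=ctrl.read_camera('wrist')
s=ctrl.read_camera('top');cv2.imwrite('pics/t7.png',s[:,:,::-1])
cv2.imwrite('pics/v7.png',np.vstack([cv2.resize(g[0:400,140:500],(500,300)),cv2.resize(s[190:275,225:370],(500,293),interpolation=cv2.INTER_CUBIC)])[:,:,::-1])
E
```

```text
t 18.95 tray xy [  -0.8232 -206.2208] z 173.3714781325824 head deg 0.2573040047996425 tiltz(tool x,y) deg [ 0.0349 -0.1618] F [-0.0732  0.6337 -0.0607] op 0.15218821339647162
```

View pics/v7.png

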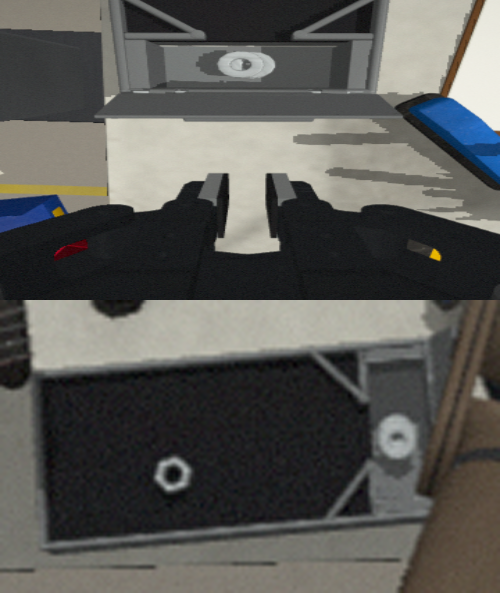

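All three washers are in the trough, stacked slightly offset at (245,64), the nut is on the deck, and the lid leans outward clear of the fingers. Lowering behind the lid.

Call:
apply_moves(moves=[[[0,0,0.03,0,0,0,0.7],[0,0,0.03,0,0,0,0.7],[0,0,0.01,0,0,0,0.7],[0.005,0,0,0,0,0,0.7]]])

```text
time: 19.45
eef_pos: [0.469, -0.0422, 0.1016]
tcp_rot: [0.683, 0.73, 0.002, 0.0]
contact_force: [0.8, -0.2, 0.6]
opening: 0.153
```

```bash
python3 -c "
from h import *;st()"
```

```text
t 19.45 tray xy [  -0.4738 -194.1385] z 101.55380107463552 head deg 0.6190622777741617 tiltz(tool x,y) deg [-0.1329 -0.1826] F [ 0.828  -0.1525  0.563 ] op 0.15318271408425974
```

Call:
apply_moves(moves=[[[0.006,0,0,0,0,0,0.7],[0.006,0,0,0,0,0,0.7],[0.006,0,0,0,0,0,0.7],[0.006,0,0,0,0,0,0.7],[0.004,0,0,0,0,0,0.7]]])

```text
time: 19.95
eef_pos: [0.4691, -0.0108, 0.1058]
tcp_rot: [0.682, 0.732, 0.003, 0.003]
contact_force: [0.3, -0.6, -0.9]
opening: 0.151
```

```bash
python3 -c "
from h import *;st()"
```

```text
t 19.95 tray xy [   1.4251 -162.8072] z 105.80310082873437 head deg 0.8237344704044198 tiltz(tool x,y) deg [ 0.0283 -0.5027] F [ 0.2941 -0.6239 -0.939 ] op 0.1512057743948946
```

Call:
apply_moves(moves=[[[0.006,0,0.001,0,0,0,0.7],[0.006,0,0.003,0,0,0,0.7],[0.006,0,0.003,0,0,0,0.7],[0.006,0,0.004,0,0,0,0.7]]])

```text
time: 20.35
eef_pos: [0.4686, 0.0149, 0.0957]
tcp_rot: [0.682, 0.731, 0.004, 0.005]
contact_force: [-1.1, 0.2, 1.5]
opening: 0.151
```

```bash
python3 -c "
from h import *;st()"
```

```text
t 20.35 tray xy [   2.4055 -137.1512] z 95.73000016825462 head deg 0.7939684204174066 tiltz(tool x,y) deg [ 0.0732 -0.712 ] F [-1.0678  0.2306  1.512 ] op 0.15059803597443816
```

Exactly on the planned arc (-138, 96.6). I'll continue.

Call:
apply_moves(moves=[[[0.004,0,0.005,0,0,0,0.7],[0.004,0,0.005,0,0,0,0.7],[0.002,0,0.005,0,0,0,0.7],[0.002,0,0.005,0,0,0,0.7],[0.001,0,0.004,0,0,0,0.7]]])

```text
time: 20.85
eef_pos: [0.4677, 0.0298, 0.069]
tcp_rot: [0.682, 0.732, 0.004, 0.004]
contact_force: [-0.3, -0.9, -0.1]
opening: 0.152
```

```bash
python3 -c "
from h import *;st()"
```

```text
t 20.85 tray xy [   2.3455 -122.1855] z 68.98543451042107 head deg 0.8379025485927567 tiltz(tool x,y) deg [ 0.0432 -0.6797] F [-0.2732 -0.9473 -0.1261] op 0.15180270172379212
```

Call:
apply_moves(moves=[[[0,0,0.002,0,0,0,0.7],[0,0,0.001,0,0,0,0.7],[0,0,0.001,0,0,0,0.7]]])

```text
time: 21.15
eef_pos: [0.4676, 0.03, 0.067]
tcp_rot: [0.682, 0.732, 0.003, 0.002]
contact_force: [-3.1, 0.6, 8.8]
opening: 0.153
```

```bash
python3 -c "
from h import *;st()"
```

```text
t 21.15 tray xy [   2.2185 -121.9881] z 66.96196490486803 head deg 0.8309639883589452 tiltz(tool x,y) deg [-0.0356 -0.391 ] F [-3.1131  0.5591  8.7901] op 0.15338161132257971
```

The force rises to 9 N at 67 mm, so the lid has bottomed out. Lift straight up and retreat, then look.

Call:
apply_moves(moves=[[[0,0,-0.01,0,0,0,0.7],[0,0,-0.03,0,0,0,0.7],[0,0,-0.04,0,0,0,0.7],[-0.04,0,-0.02,0,0,0,0.7],[-0.04,0,0,0,0,0,0.7],[-0.04,0,0,0,0,0,0.7],[0,0,0,0,0,0,0.7]]])

```text
time: 21.85
eef_pos: [0.4761, -0.0935, 0.1737]
tcp_rot: [0.68, 0.733, 0.003, 0.004]
contact_force: [0.5, 0.0, 0.0]
opening: 0.149
```

```bash
python3 - <<'E'
from h import *
st()
g=ctrl.read_camera('wrist')
s=ctrl.read_camera('top')
sc=ctrl.read_camera('scene')
cv2.imwrite('pics/v8.png',np.vstack([np.hstack([cv2.resize(g[0:400,140:500],(400,300)),cv2.resize(sc[150:260,260:400],(400,300),interpolation=cv2.INTER_CUBIC)]),cv2.resize(s[150:280,120:510],(800,267),interpolation=cv2.INTER_CUBIC)])[:,:,::-1])
E
```

```text
t 21.85 tray xy [   3.768  -245.7603] z 173.67115882899807 head deg 1.0232206687485306 tiltz(tool x,y) deg [ 0.1352 -0.594 ] F [0.4531 0.0332 0.0379] op 0.14910974317333664
```

View pics/v8.png

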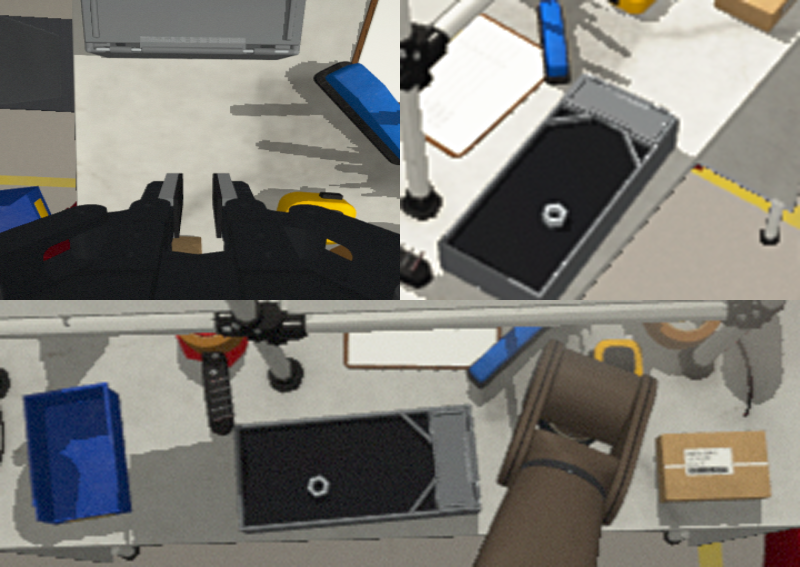

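Final view: lid level over the trough, nut alone on the deck at (318,486), bin, parcel and tape measure where they were, hand clear. Handing in.

```bash
python3 -c "
from h import *;st();print(ctrl.sign_off())"
```

```text
t 22.0 tray xy [   2.8062 -241.6342] z 172.08972113656313 head deg 1.241447030711483 tiltz(tool x,y) deg [-0.0474 -0.4233] F [-0.3068  0.2704  0.0919] op 0.14606337440942602
the job is handed in; nothing more can be done
None
```

The job is handed in at 22 s of robot time. No verdict was reported. I swept the three washers through the gate one at a time with the slightly open fingertips, then pushed the lid over until it stopped and took the hand away.

**Washers:** After the first sweep, one washer lay flat in the trough. After the second, only one ring showed, but its hole was deeper, its shadow longer and the deck was empty of that washer. I took that as two washers stacked. After the third sweep the washers lay stacked and slightly offset in the trough, and the deck held only the nut.

**Lid:** It met a firm stop with the fingertips at 67 mm and about 9 N. The scene, wrist and top cameras all showed it level over the trough. I did not measure its angle directly.

**Surroundings:** The nut stayed where it started. The parts bin and the parcel looked unmoved in the last picture. The tape measure also looked in place, though the arm partly hid it. The largest force I read was about 9.5 N, on the lid, and the hand was clear of everything at the end. No check failed. The only unclear one was the single ring seen after the second sweep.

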